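Load a window cell under the bench press bar

ROBOT

A 6-joint arm with a two-finger parallel gripper is mounted at the origin on the work surface. World frame = base frame: x ahead of the robot, y to its left, z up, the work surface at z = 0. Lengths are in m, angles in degrees, forces in N, time in s.
With the tool pointing down it reaches from about 0.4 to 0.825 m from the base axis. Payload 7 kg.
Tool frame: the origin (TCP) lies midway between the tips of the shut fingers; the grasp point (between the pads) lies 19 mm behind it; z points along the fingers, y is the line along which they close (so a half turn about z gives the same grasp; the last joint's range is limited). The gripper opens to 88 mm and grips with 3 to 60 N. Pads are 19 mm wide; open, the fingers measure 130 mm over their backs; the gripper's body (78 mm by 193 mm) begins 47 mm behind the grasp point.
Start: joints at [93.799, 20.546, 0.682, 0, -70.136, -16.507], TCP at [0.149, 0.658, 0.227] pointing down, gripper open.
Joint ranges: [-176.03, 176.03], [-82.01, 121.73], [-58.28, 71.71], [-173.87, 95.51], [-174.79, -0.11], [-173.66, 173.66]. Speed limits (degrees/s): [136.94, 136.94, 172.46, 180, 180, 180].

INTERFACE

Orientations are given as [roll, pitch, yaw] about the fixed x, y, z axes, in that order (R = Rz(yaw) Ry(pitch) Rx(roll)).
In Python, from plant import r, eyes, workorder gives the robot as it stands.
- The arm moves only by the tool step_arm, never from a script. Its argument "plan" is a list of rows, each a list of 5 numbers: the shift along the tool's x, y, z each as a share of 25 cm, from -1 to 1, then the turn about the tool's z as a share of 60 degrees, from -1 to 1, then the finger opening in mm, from 0 to 87.6. In form: [[x, y, z, turn, jaw], ...]. A call has 1 to 12 rows; each row is the pose to reach, as a shift and turn from the pose commanded when the call began, along the tool's axes at that moment; what a row does not reach only later rows make up. A row lasts 1/12 s, in which the tool goes at most 41.7 mm and 7.16 degrees, less where a joint would pass 70% of its speed; a pose out of reach is approached as far as the arm can. A call with a number of a shift or a turn outside -1 to 1 is refused whole. A call with a gripper value outside its range is refused whole. The fingers move at their own pace and stop on an object; "newtons" is the grip in N (left out, the last holds). Time passes only in rows, so rows that repeat a pose let the fingers close. It gives the time, the measured TCP pose, the force, the opening and the grip force at its end, in the units of the state.
- r.get_state(): the state, without advancing time (a new reading comes with each control period).
- eyes.capture(name): name is "side" or "top" or "wrist"; returns the picture (400x640x3 uint8, red, green, blue); there is no depth.
- eyes.camera_model(name): a dict with "fov_y" (degrees; the focal length in pixels is half the picture's height over the tangent of half this angle, whatever the lens; pixels are square), "cx", "cy" (the principal point, pixels), "k1" (the pictures are not rectified: a ray, as slopes to the right and down, at radius r is drawn at 1 + k1 r^2 times it, then the intrinsics apply), "world_to_cam" (4x4, takes a point from world to camera coordinates); the wrist camera has in their place "hand_eye" (4x4, takes a point from camera to tool coordinates, whose origin is the TCP and whose axes are the flange's). Camera axes: x right, y up, looking along -z (the intrinsics and any distortion apply to the point x, -y, -z); pixel columns grow to the right and rows downward; lengths in m; the calibration is good to about 2 mm. A picture is of the moment at which its call begins: read the wrist's pose just before it. camera_model takes no time and is no camera call.
- workorder.close_job(): hands the job in; it is judged then, once.
The state is a dict: "time_s": time; "joints": joint angles; "qd": joint speeds; "joint_torque": joint torques, N m; "tcp_pos": TCP position; "eef_rot": TCP orientation; "contact_force": force on the tool from outside, world axes, zero at the start; "moment": the same for the moment, N m; "gripper_width": finger opening in m; "gripper_force": force on a finger pad.
Only numpy, scipy, OpenCV 4.12 (cv2) and the standard library are available. Lean on these libraries where they do the work, as an engineer would, in place of code of your own. Each camera call takes 0.05 s, during which the arm holds its last target. There are 200 camera calls.

TASK

Lay the round window cell flat in the round pocket of the white slide carrier, then slide the carrier, window end first, into the low slot under the press's fixed crossbar until it is fully home against the back stop, and let go with the cell still seated. Leave the square window cell, the blue housing and the screwdriver where they are.

Things in the scene. Friction and masses are not known exactly. Their poses are not given: they have to be found in the camera images.
- carrier: white plastic slide carrier, about 160 g: plate 110 (x) x 70 (y) x 14 mm (z); origin at the centre of its underside, x towards the pocket end, which goes into the press first. Starts flat on the mat left or right of the press, fin end towards the robot.
- carrier_fin (a point): centre of the top of the carrier's upright grip fin, carrier frame x = -35, y = 0, z = 50 mm. The fin is 30 mm long (x), 16 mm thick (y), and stands 36 mm over the plate's top (z = 14 to 50 mm).
- carrier_pocket (a point): centre of the floor of the carrier's round pocket, in the carrier's frame at x = 18, y = 0, z = 7 mm. The pocket is 46.5 mm wide and 7 mm deep with a small chamfer; open only at the top.
- round_window: round window cell, aluminium with a glass face, 44 mm diameter x 14 mm tall, about 50 g; origin at the centre of its underside. Starts flat on the mat, left or right of the press. Seated, it stands 7 mm proud of the carrier.
- press: grey bench press fixed to the mat, may be turned; origin on its underside, below the crossbar's middle; x is the direction of insertion (away from the robot), z up. Steel bed 8 mm thick, x = -145 to 55 mm, 86 mm wide: the carrier slides on it. Crossbar and legs x = -28 to 28, legs' outer faces y = +-60.5, 180 mm tall, screw head on top to 214 mm. Back stop at x = 37 mm.
- press_mouth (a point): middle of the slot's mouth, on the bed's top at the crossbar's front face (press frame x = -28, z = 8 mm). The slot is 73 mm wide and 24.5 mm high. Two steel lead-in wings, 14 mm high, flare from its sides out to x = -56 mm, where they stand about 94 mm apart.
- press_lip (a point): middle of the front lower edge of the guard lip that juts from the crossbar above the fin: press frame x = -46, z = 120 mm; 121 mm wide, 60 mm tall. A tool held vertical fouls it as the fin goes home: lean it about 40 degrees, its upper end back towards the robot.
- press_home (a point): where the carrier's origin lies when it is fully home, axes as the press: 18 mm before the press's origin, on the bed's top (8 mm above the press's underside). There the fin's front is 10 mm before the crossbar's front face.
- square_window: bystander: square window cell, aluminium with a glass face, 44 x 44 x 14 mm; origin at the centre of its underside. Does not fit the pocket. It swaps sides with the round one.
- housing: bystander: open blue instrument housing, 105 (x) x 72 (y) x 42 mm; origin at the centre of its underside. It swaps sides with the carrier.
- screwdriver: bystander: screwdriver about 170 mm long, under 40 mm tall, lying along its x between the robot and the press.
- mat: black ribbed rubber mat, fixed, its top 4 mm above the table (z = 4 mm); all the above rest on it.
Things that resemble listed ones, but are neither listed nor needed, are in the scene too. Of the things that look like the carrier, take the one that is farthest to the robot's left at the start. What is shaped like the round_window but orange is not meant.

How it is judged:
By the outcome, as a careful person would: the job done as asked, in the order asked, and still so for the second after the job is handed in, with the robot touching nothing.
It also fails if it takes over 62 s, if anything falls off the work surface, if the arm or the gripper's body presses on something with over 40 N, if the wrist force passes 120 N, or if a joint passes its speed limit or range.

## Working session

There is one attempt and no reset: what is moved stays moved. The work goes in short steps, Python scripts to look and compute and a tool call to move; the robot and the scene stay as the last step left them, time stands still between calls to the robot, and variables do not carry over. Pictures are saved under pics/ and viewed, at most 10 in all, crops included, and the job is handed in when it is done.

Besides the shell and the picture viewer there is one more tool, called after "Emit:" in YAML: its name, and indented under it one key for each argument. step_arm: Moves the arm, as the interface text tells. Its arguments: {"type":"object","properties":{"plan":{"type":"array"},"newtons":{"type":"number"}},"required":["plan"]}

```bash
ls; mkdir -p pics
python3 - <<'E'
from plant import r,eyes
import cv2,json,numpy as np
print(r.get_state())
for n in("top","side","wrist"):
    im=eyes.capture(n); cv2.imwrite(f"pics/{n}0.png",cv2.cvtColor(im,cv2.COLOR_RGB2BGR))
    m=eyes.camera_model(n); print(n,{k:(np.round(v,4).tolist()) for k,v in m.items() if not isinstance(v,str)})
E
```

```text
pics
{'time_s': 0.0, 'joints': array([ 9.37983941e+01,  2.05905865e+01,  6.34447392e-01, -1.98880581e-02,
       -7.01350837e+01, -1.65064089e+01]), 'qd': array([ 0.03745501,  0.02688342, -0.05878803, -0.01240883,  0.00609449,
       -0.13763102]), 'joint_torque': array([ 3.05624730e-03, -5.82729042e+01,  2.93053901e+01,  6.99692041e+00,
        7.10288499e-03, -1.56107162e-04]), 'tcp_pos': array([0.14841338, 0.65799073, 0.2256381 ]), 'eef_rot': array([ 1.79907224e+02, -7.99533728e-03, -1.27147812e+01]), 'contact_force': array([-0.73308286, -0.96720097,  0.39155472]), 'moment': array([-0.0087187 , -0.02743634, -0.03759602]), 'gripper_force': 0.0, 'gripper_width': 0.08774539791482493}
top {'fov_y': 44.3997, 'cx': 321.9782, 'cy': 190.6766, 'k1': -0.0556, 'world_to_cam': [[-0.02, -0.9998, 0.0044, -0.0344], [0.9955, -0.0196, 0.0922, -0.4346], [-0.0921, 0.0062, 0.9957, -1.2526], [0.0, 0.0, 0.0, 1.0]]}
side {'fov_y': 45.9972, 'cx': 318.901, 'cy': 195.6233, 'k1': 0.0239, 'world_to_cam': [[0.9976, -0.0687, 0.0105, -0.4285], [0.0405, 0.6977, 0.7153, -0.0604], [-0.0565, -0.7131, 0.6988, -1.3911], [0.0, 0.0, 0.0, 1.0]]}
wrist {'fov_y': 60.39, 'cx': 326.8816, 'cy': 202.4399, 'k1': -0.0548, 'hand_eye': [[-0.0004, 0.9595, 0.2817, 0.0758], [1.0, 0.0007, -0.0009, -0.0002], [-0.001, 0.2817, -0.9595, -0.1569], [0.0, 0.0, 0.0, 1.0]]}
```

View pics/top0.png

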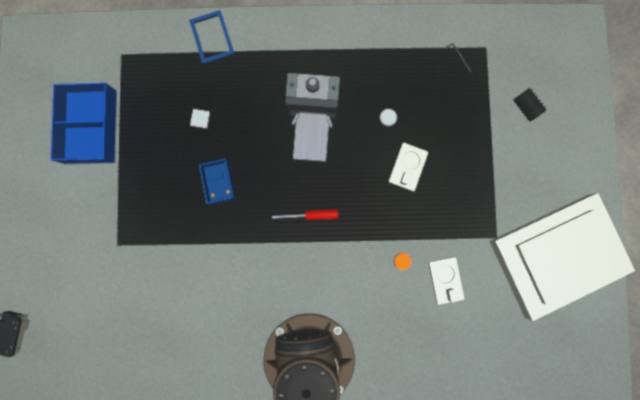

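View pics/side0.png

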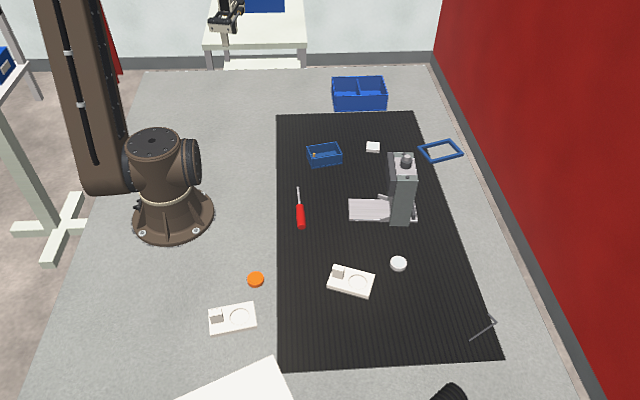

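The carriers lie at right, one on the mat at top-view (409,167) and one off it at (447,280). The leftmost is the mat one. The round cell is at (388,117), the press at (312,110) and the square cell at (200,118). I'll enlarge.

```bash
cat > h.py <<'E'
import numpy as np,cv2
from plant import r,eyes
from scipy.spatial.transform import Rotation as R
def T(pos,rpy):
    M=np.eye(4);M[:3,:3]=R.from_euler('xyz',rpy,degrees=True).as_matrix();M[:3,3]=pos;return M
def w2c(n,st=None):
    m=eyes.camera_model(n)
    if n!='wrist': return m,np.array(m['world_to_cam'])
    st=st or r.get_state()
    return m,np.linalg.inv(T(st['tcp_pos'],st['eef_rot'])@np.array(m['hand_eye']))
def K(m):
    f=200/np.tan(np.radians(m['fov_y']/2)); return f,np.array([m['cx'],m['cy']])
def proj(n,P,st=None):
    m,W=w2c(n,st); f,c=K(m); P=np.atleast_2d(P)
    p=P@W[:3,:3].T+W[:3,3]; s=np.c_[p[:,0],-p[:,1]]/-p[:,2:]
    return c+f*s*(1+m['k1']*(s**2).sum(1,keepdims=True))
def plane(n,uv,z,st=None):
    m,W=w2c(n,st); f,c=K(m); d=(np.atleast_2d(uv)-c)/f; s=d.copy()
    for _ in range(20): s=d/(1+m['k1']*(s**2).sum(1,keepdims=True))
    C=np.linalg.inv(W); D=np.c_[s[:,0],-s[:,1],-np.ones(len(s))]@C[:3,:3].T; o=C[:3,3]
    z=np.broadcast_to(z,len(s))
    return o+D*((z-o[2])/D[:,2])[:,None]
def crop(src,dst,x0,y0,x1,y1,k):
    im=cv2.imread(src)[y0:y1,x0:x1]; cv2.imwrite(dst,cv2.resize(im,None,fx=k,fy=k,interpolation=cv2.INTER_CUBIC))
E
python3 - <<'E'
from h import *
crop('pics/top0.png','pics/c1.png',275,60,440,205,4)
crop('pics/side0.png','pics/c2.png',320,145,430,305,3.7)
print(proj('top',[[.149,.658,.227]]),proj('side',[[.149,.658,.227]]))
print(plane('top',[[409,167],[388,117],[312,110],[200,118],[217,181],[306,215]],[.018,.018,.012,.018,.04,.02]).round(3))
E
```

```text
[[  3.13175236 318.46886825]] [[229.67501427  38.82040554]]
[[ 0.492 -0.272  0.018]
 [ 0.626 -0.222  0.018]
 [ 0.65  -0.021  0.012]
 [ 0.634  0.276  0.018]
 [ 0.462  0.226  0.04 ]
 [ 0.372 -0.     0.02 ]]
```

View pics/c1.png

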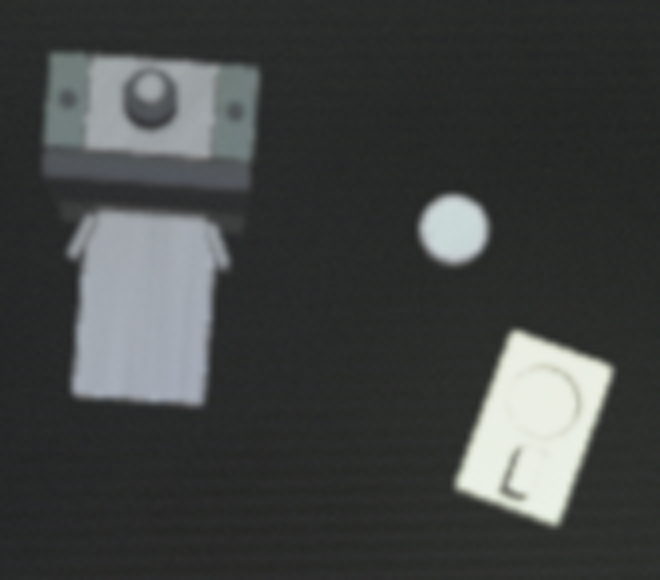

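The crop shows the bed's front corners at (73,397) and (205,407) and the press top's back corners at (50,52) and (260,67). The carrier's corners are at (513,331), (614,368), (560,525) and (455,488), and the cell's centre is at (454,229).

Run:
```python
from h import *
f=lambda a:np.array(a)/4+275*np.array([1,0])+60*np.array([0,1])-.375
car=plane('top',f([(513,331),(614,368),(560,525),(455,488)]),.018)
print('carrier',car.mean(0),[np.linalg.norm(car[i]-car[i-1]).round(4) for i in range(4)])
d=(car[0]+car[1]-car[2]-car[3]);print('yaw',np.degrees(np.arctan2(d[1],d[0])), np.degrees(np.arctan2(*( (car[0]-car[1]+car[3]-car[2])[[0,1]]*[-1,1]))))
print('round',plane('top',f([(454,229)]),.018))
b=plane('top',f([(73,397),(205,407)]),.012);print('bedfront',b.mean(0),np.linalg.norm(b[0]-b[1]))
t=plane('top',f([(50,52),(260,67)]),.184);print('topback',t.mean(0),np.linalg.norm(t[0]-t[1]))
for v in(b,t): e=v[0]-v[1];print('yaw',np.degrees(np.arctan2(-e[0],e[1])))
d=t.mean(0)-b.mean(0);print(np.degrees(np.arctan2(d[1],d[0])),np.linalg.norm(d[:2]),'should .173')
```

```text
carrier [ 0.49313474 -0.2710531   0.018     ] [np.float64(0.1113), np.float64(0.0707), np.float64(0.1103), np.float64(0.0725)]
yaw -21.55576074729593 -21.03192331467563
round [[ 0.62670444 -0.22192321  0.018     ]]
bedfront [ 0.51594053 -0.01152096  0.012     ] 0.08703425932455132
topback [ 0.68970266 -0.02742119  0.184     ] 0.12211847553765873
yaw -5.496865440403889
yaw -5.3125052462037115
-5.228331757602313 0.17448808908954866 should .173
```

View pics/c2.png

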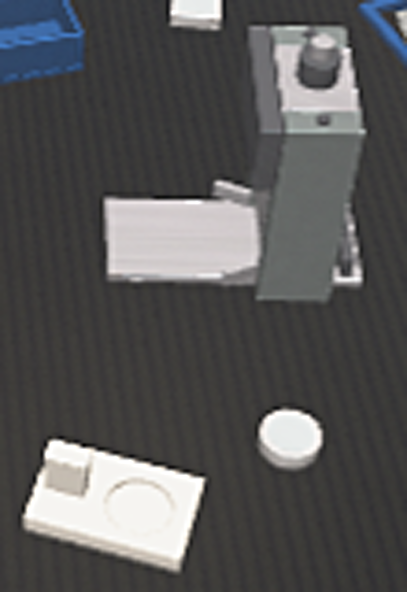

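The press comes out at about (0.661, -0.025) with yaw -5.35°. The carrier is at (0.493, -0.271) with yaw about -21.4°, and the cell at (0.627, -0.222). The sizes agree with those given. I'll travel towards the cell, turning the camera to the robot's side.

Emit:
step_arm:
  plan:
    - [0.1, 0.1, -0.4, 0.2, 70]
    - [1, 1, -0.5, 1, 70]
    - [1, 1, -0.5, 1, 70]
    - [1, 1, -0.5, 1, 70]
    - [1, 1, -0.5, 1, 70]
    - [1, 1, -0.5, 1, 70]
    - [1, 1, -0.5, 1, 70]
    - [1, 1, -0.5, 1, 70]
    - [1, 1, -0.5, 1, 70]
    - [1, 1, -0.5, 1, 70]
    - [1, 1, -0.5, 1, 70]
  newtons: 15

```text
time_s: 1.07
tcp_pos: [0.339, 0.3569, 0.3535]
eef_rot: [-179.9, 0.1, -72.9]
contact_force: [-0.4, 0.8, -0.0]
gripper_width: 0.0703
gripper_force: 0.0
```

```bash
cat >> h.py <<'E'
def go(x,y,z,yaw,dyaw_ref=None):
    s=r.get_state(); M=R.from_euler('xyz',s['eef_rot'],degrees=True).as_matrix()
    d=M.T@(np.array([x,y,z])-s['tcp_pos'])
    dt=-((yaw-s['eef_rot'][2]+180)%360-180)
    print('t',round(s['time_s'],2),'tcp',s['tcp_pos'].round(4),s['eef_rot'].round(2),'j',s['joints'].round(1))
    print('shares',(d/.25).round(3),'turn',round(dt/60,3),'deg',round(dt,1),'F',s['contact_force'].round(1),'w',round(s['gripper_width']*1e3,1))
E
python3 -c "
from h import *
go(.60,-.22,.25,-195)"
```

```text
t 1.07 tcp [0.339  0.3569 0.3535] [-1.7987e+02  1.1000e-01 -7.2890e+01] j [ 69.4  -0.6  -9.2   0.  -81.3 -52.3]
shares [ 2.513 -0.318  0.41 ] turn 2.035 deg 122.1 F [-0.4  0.8 -0. ] w 70.3
```

Emit:
step_arm:
  plan:
    - [1, -0.2, 0, 1, 70]
    - [1, -0.2, 0, 1, 70]
    - [1, -0.2, 0, 1, 70]
    - [1, -0.2, 0, 1, 70]
    - [1, -0.2, 0, 1, 70]
    - [1, -0.2, 0, 1, 70]
    - [1, -0.2, 0, 1, 70]
    - [1, -0.2, 0, 1, 70]
    - [1, -0.2, 0, 1, 70]

```text
time_s: 1.82
tcp_pos: [0.4597, 0.1349, 0.351]
eef_rot: [180.0, -0.1, -133.3]
contact_force: [-0.7, 0.1, -0.7]
gripper_width: 0.0696
gripper_force: 0.0
```

```bash
python3 -c "
from h import *
go(.56,-.23,.25,-195)"
```

```text
t 1.82 tcp [0.4597 0.1349 0.351 ] [ 1.7998e+02 -5.0000e-02 -1.3326e+02] j [ 39.9  -1.8 -10.6  -0.  -81.2 -83.2]
shares [ 0.788 -1.293  0.404] turn 1.029 deg 61.7 F [-0.7  0.1 -0.7] w 69.6
```

Emit:
step_arm:
  plan:
    - [0.7, -1, 0, 1, 70]
    - [0.7, -1, 0, 1, 70]
    - [0.7, -1, 0, 1, 70]
    - [0.7, -1, 0, 1, 70]
    - [0.7, -1, 0, 1, 70]
    - [0.7, -1, 0, 1, 70]
    - [0.7, -1, 0, 1, 70]
    - [0.7, -1, 0, 1, 70]
    - [0.7, -1, 0, 1, 70]
    - [0.7, -1, 0, 1, 70]

```text
time_s: 2.65
tcp_pos: [0.5245, -0.1633, 0.3505]
eef_rot: [-180.0, -0.1, 167.0]
contact_force: [-0.2, -0.4, -0.1]
gripper_width: 0.0703
gripper_force: 0.0
```

```bash
python3 -c "
from h import *
go(.56,-.23,.25,-195)"
```

```text
t 2.65 tcp [ 0.5245 -0.1633  0.3505] [-1.7999e+02 -1.1000e-01  1.6704e+02] j [   3.1    5.4   -3.1   -0.   -81.5 -106.1]
shares [-0.199 -0.228  0.401] turn 0.034 deg 2.0 F [-0.2 -0.4 -0.1] w 70.3
```

Emit:
step_arm:
  plan:
    - [-0.1, -0.28, 0.3, 0, 70]
    - [-0.1, -0.28, 0.3, 0, 70]
    - [-0.1, -0.28, 0.3, 0, 70]
    - [-0.1, -0.28, 0.3, 0, 70]
    - [-0.1, -0.28, 0.3, 0, 70]

```text
time_s: 3.07
tcp_pos: [0.533, -0.236, 0.2752]
eef_rot: [-180.0, -0.2, 167.4]
contact_force: [-0.4, 0.7, 1.0]
gripper_width: 0.07
gripper_force: 0.0
```

Run:
```python
from h import *
import json
s=r.get_state(); im=eyes.capture('wrist'); cv2.imwrite('pics/w1.png',cv2.cvtColor(im,cv2.COLOR_RGB2BGR))
json.dump({k:list(s[k]) for k in('tcp_pos','eef_rot')},open('w1.json','w'));print(s['tcp_pos'],s['eef_rot'],s['qd'].round(2))
```

```text
[ 0.53304573 -0.23600632  0.27522348] [-1.79985358e+02 -1.58812497e-01  1.67363029e+02] [ 1.26 -2.02  1.93  0.63 -0.57 -0.82]
```

View pics/w1.png

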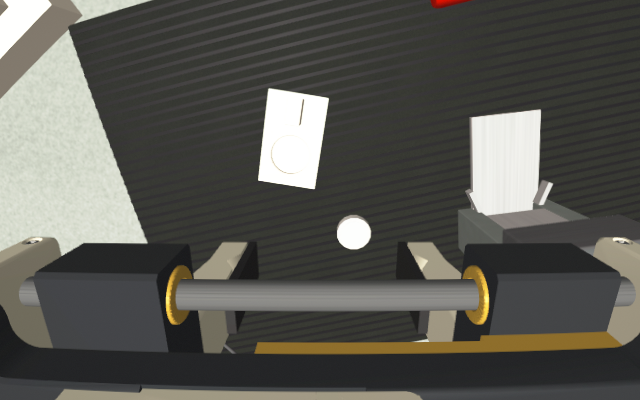

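The wrist view shows the carrier quad at (268,88), (328,98), (316,189) and (259,180) with its pocket at (291,154). The cell is at (353,232), and the bed's front corners are at (470,118) and (541,110).

Run:
```python
from h import *
import json
s=json.load(open('w1.json')); g=cv2.cvtColor(cv2.imread('pics/w1.png'),cv2.COLOR_BGR2GRAY)
def blob(x0,y0,x1,y1,t=150):
    m=np.zeros_like(g); m[y0:y1,x0:x1]=(g[y0:y1,x0:x1]>t)*255
    c=max(cv2.findContours(m,cv2.RETR_EXTERNAL,cv2.CHAIN_APPROX_NONE)[0],key=cv2.contourArea); return c
c=blob(240,75,345,200); q=cv2.boxPoints(cv2.minAreaRect(c)); a=cv2.approxPolyDP(c,6,True)[:,0]; print(a.tolist())
P=plane('wrist',a.astype(float),.018,s);print(P.round(4).tolist(),P.mean(0))
P=plane('wrist',np.array([(268,88),(328,97.5),(315.5,189),(258.5,180.5)]),.018,s);print('carrier',P.mean(0),[np.linalg.norm(P[i]-P[i-1]).round(4) for i in range(4)])
d=P[2]+P[3]-P[0]-P[1];print('yaw',np.degrees(np.arctan2(d[1],d[0])))
u=plane('wrist',[(291,154)],.018,s)[0];print('pocket rim',u, 'origin', u[:2]-.018*np.array([np.cos(np.radians(-21.5)),np.sin(np.radians(-21.5))]))
c=blob(325,205,382,240); (e,ax,an)=cv2.fitEllipse(cv2.convexHull(c)); print(e,ax,cv2.boundingRect(c)); print('cell',plane('wrist',[e],.016,s))
c=blob(325,205,382,260,210); (e,ax,an)=cv2.fitEllipse(cv2.convexHull(c)); print(e,ax,cv2.boundingRect(c)); print('cell',plane('wrist',[e],.018,s))
b=plane('wrist',[(470,118),(541,109.5)],.012,s);print('bed',b.mean(0),np.linalg.norm(b[0]-b[1]))
go(.627,-.222,.06,-195)
```

```text
[[269, 88], [258, 180], [314, 188], [328, 98]]
[[0.4275, -0.281, 0.018], [0.5293, -0.3226, 0.018], [0.5544, -0.2575, 0.018], [0.4534, -0.2171, 0.018]] [ 0.49116317 -0.26954821  0.018     ]
carrier [ 0.49156047 -0.26931004  0.018     ] [np.float64(0.1104), np.float64(0.07), np.float64(0.1103), np.float64(0.0712)]
yaw -21.000971900761062
pocket rim [ 0.50718164 -0.2749098   0.018     ] origin [ 0.49043412 -0.26831277]
(353.3343505859375, 232.60643005371094) (33.10930252075195, 34.842247009277344) (337, 216, 34, 24)
cell [[ 0.62382541 -0.22159775  0.016     ]]
(353.33935546875, 233.06585693359375) (30.903078079223633, 33.39949417114258) (337, 218, 34, 31)
cell [[ 0.62365651 -0.22170485  0.018     ]]
bed [ 0.51628684 -0.01161296  0.012     ] 0.08761464885369241
t 3.12 tcp [ 0.5337 -0.2357  0.2767] [-1.7998e+02 -2.0000e-02  1.6739e+02] j [ -4.6  10.3  -6.7   0.  -73.  -98. ]
shares [-0.353  0.135  0.867] turn 0.04 deg 2.4 F [0.3 0.3 0.3] w 70.0
```

Both views agree to within 3 mm, so I'll go down over the cell.

Emit:
step_arm:
  plan:
    - [-0.345, 0.135, 0.5, 0, 62]
    - [-0.345, 0.135, 0.6, 0, 62]
    - [-0.345, 0.135, 0.86, 0, 62]
    - [-0.345, 0.135, 0.86, 0, 62]
    - [-0.345, 0.135, 0.86, 0, 62]
    - [-0.345, 0.135, 0.86, 0, 62]
    - [-0.345, 0.135, 0.86, 0, 62]
    - [-0.345, 0.135, 0.86, 0, 62]
    - [-0.345, 0.135, 0.86, 0, 62]

```text
time_s: 3.87
tcp_pos: [0.6265, -0.2217, 0.0641]
eef_rot: [-180.0, 0.2, 167.4]
contact_force: [-0.2, 0.0, 0.5]
gripper_width: 0.0622
gripper_force: 0.0
```

Run:
```python
from h import *
go(.625,-.222,.012,-195)
s=r.get_state(); im=eyes.capture('wrist'); cv2.imwrite('pics/w2.png',cv2.cvtColor(im,cv2.COLOR_RGB2BGR))
import json;json.dump({k:list(s[k]) for k in('tcp_pos','eef_rot')},open('w2.json','w'))
print('cell centre expect',proj('wrist',[[.625,-.222,.018],[.625,-.2,.018],[.647,-.222,.018]],s).round(1).tolist())
crop('pics/w2.png','pics/w2c.png',160,100,480,400,2)
```

```text
t 3.87 tcp [ 0.6265 -0.2217  0.0641] [-179.99    0.18  167.41] j [ -2.7  27.2 -11.8   0.  -50.8 -99.9]
shares [ 0.006 -0.002  0.208] turn 0.04 deg 2.4 F [-0.2  0.   0.5] w 62.2
cell centre expect [[325.9, 225.8], [360.3, 218.6], [333.4, 257.0]]
```

View pics/w2c.png

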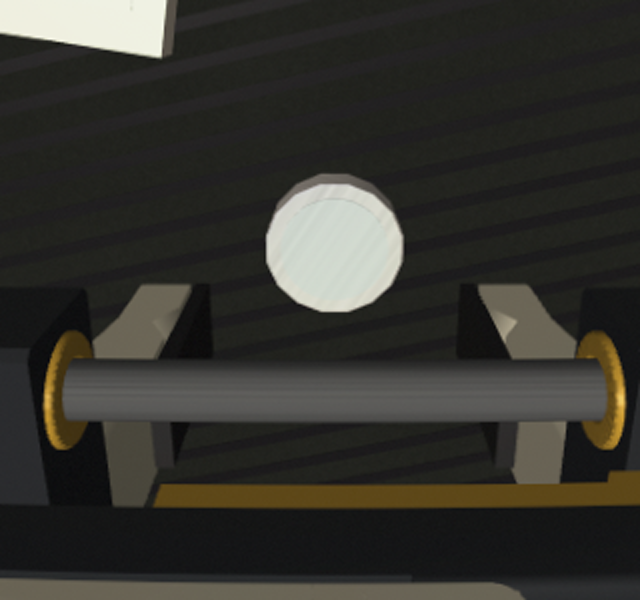

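The crop shows the cell's top centred at crop (334,247), which is full-frame (327,224). That puts the cell at about (0.624, -0.221), centred between the fingers. Next I descend and grip.

Emit:
step_arm:
  plan:
    - [0.01, 0, 0.1, 0, 62]
    - [0.01, 0, 0.18, 0, 62]
    - [0.01, 0, 0.208, 0, 62]
    - [0.01, 0, 0.208, 0, 62]
    - [0.01, 0, 0.208, 0, 40]
    - [0.01, 0, 0.208, 0, 40]
    - [0.01, 0, 0.208, 0, 40]
    - [0.01, 0, 0.208, 0, 40]
    - [0.01, 0, 0.208, 0, 40]
    - [0.01, 0, 0.208, 0, 40]
  newtons: 15

```text
time_s: 4.75
tcp_pos: [0.6235, -0.2218, 0.0111]
eef_rot: [180.0, 0.1, 167.3]
contact_force: [-0.8, 0.9, 6.8]
gripper_width: 0.0431
gripper_force: 15.0
```

Run:
```python
from h import *
go(.508,-.275,.1,-195)
```

```text
t 4.75 tcp [ 0.6235 -0.2218  0.0111] [1.8000e+02 1.2000e-01 1.6732e+02] j [  -2.7   30.5  -14.6    0.   -44.8 -100. ]
shares [ 0.403 -0.309 -0.357] turn 0.039 deg 2.3 F [-0.8  0.9  6.8] w 43.1
```

Gripped at 43.1 mm. I'll lift and carry it over the pocket.

Emit:
step_arm:
  plan:
    - [0, 0, -0.16, 0, 40]
    - [0, 0, -0.3, 0, 40]
    - [0.2, -0.15, -0.34, 0.14, 40]
    - [0.4, -0.309, -0.34, 0.14, 40]
    - [0.4, -0.309, -0.34, 0.14, 40]
    - [0.4, -0.309, -0.34, 0.14, 40]
    - [0.4, -0.309, -0.34, 0.14, 40]
    - [0.4, -0.309, -0.34, 0.14, 40]
    - [0.4, -0.309, -0.34, 0.14, 40]

```text
time_s: 5.5
tcp_pos: [0.5089, -0.275, 0.0948]
eef_rot: [180.0, 0.0, 158.9]
contact_force: [0.5, -1.3, -0.2]
gripper_width: 0.0431
gripper_force: 15.0
```

Run:
```python
from h import *
go(.508,-.2755,.021,158.8)
s=r.get_state(); im=eyes.capture('wrist'); cv2.imwrite('pics/w3.png',cv2.cvtColor(im,cv2.COLOR_RGB2BGR))
import json;json.dump({k:list(s[k]) for k in('tcp_pos','eef_rot')},open('w3.json','w'))
c=np.array([.4915,-.2695]);y=np.radians(-21.2);M=np.array([[np.cos(y),-np.sin(y)],[np.sin(y),np.cos(y)]])
q=lambda x,yy,z:[*(c+M@[x,yy]),z+.004]
print(proj('wrist',[q(-.055,.035,.014),q(-.055,-.035,.014),q(.055,.035,.014),q(.055,-.035,.014),q(-.035,0,.05),q(.018-.02325,0,.014)],s).round(1).tolist())
crop('pics/w3.png','pics/w3c.png',140,0,520,280,2)
```

```text
t 5.5 tcp [ 0.5089 -0.275   0.0948] [1.8000e+02 4.0000e-02 1.5891e+02] j [  -9.    18.4  -21.5    0.   -50.1 -102.1]
shares [ 0.003 -0.003  0.295] turn 0.002 deg 0.1 F [ 0.5 -1.3 -0.2] w 43.1
[[378.6, 107.2], [272.3, 107.0], [372.2, 259.8], [278.5, 259.6], [325.1, 143.9], [325.4, 180.8]]
```

View pics/w3c.png

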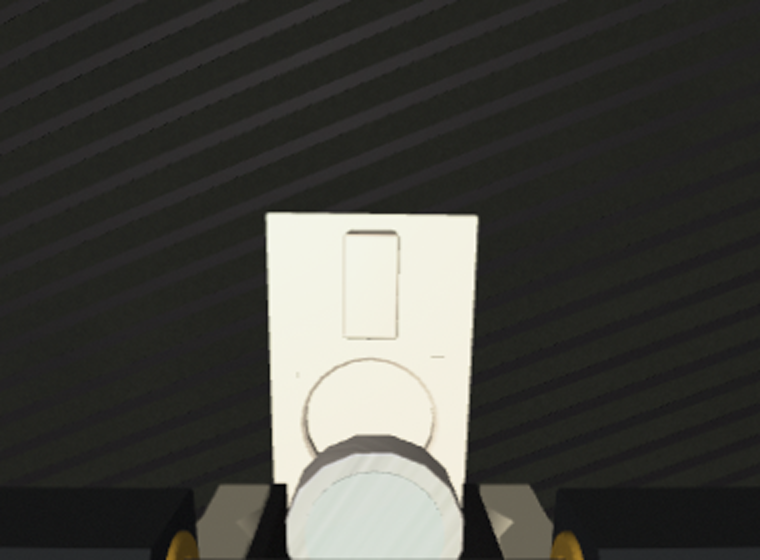

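The crop shows the pocket's rear rim at full-frame (325,179) and the carrier's rear corners at (273,106.5) and (379,107.5). The held cell's top rim is at row 226 and its bottom rim at row 217.5. I'll compare these for the fine correction.

Run:
```python
from h import *
import json
s=json.load(open('w3.json'));M=T(s['tcp_pos'],s['eef_rot'])
f=lambda x,y,z:(M@[x,y,z,1])[:3]
# tool z: bottom +.0071, top -.0069
print('held rim top/bot, sides', proj('wrist',[f(.022,0,-.0069),f(.022,0,.0071),f(0,-.022,-.0069),f(0,.022,-.0069)],s).round(1).tolist())
P=plane('wrist',[(273,106.5),(379,107.5),(325,179),(140+303/2,210),(140+436/2,210)],.018,s)
Q=(np.linalg.inv(M)@np.c_[P,np.ones(5)].T).T[:,:3]; print('tool coords mm',(Q*1e3).round(1).tolist())
```

```text
held rim top/bot, sides [[326.8, 223.9], [326.9, 214.4], [281.3, 266.8], [372.5, 266.8]]
tool coords mm [[73.7, -35.5, 76.7], [73.0, 34.3, 76.7], [24.8, -1.4, 76.7], [2.2, -25.3, 76.8], [2.2, 22.1, 76.8]]
```

Emit:
step_arm:
  plan:
    - [0.007, -0.006, 0.1, 0, 40]
    - [0.007, -0.006, 0.2, 0, 40]
    - [0.007, -0.006, 0.25, 0, 40]
    - [0.007, -0.006, 0.265, 0, 40]
    - [0.007, -0.006, 0.275, 0, 40]
    - [0.007, -0.006, 0.285, 0, 40]
    - [0.007, -0.006, 0.285, 0, 40]

```text
time_s: 6.13
tcp_pos: [0.5065, -0.2758, 0.0236]
eef_rot: [180.0, 0.0, 158.9]
contact_force: [-0.2, 0.1, -0.2]
gripper_width: 0.0428
gripper_force: 15.0
```

Run:
```python
from h import *
go(.508,-.2755,.0193,158.8)
```

```text
t 6.13 tcp [ 0.5065 -0.2758  0.0236] [1.8000e+02 3.0000e-02 1.5892e+02] j [  -9.1   23.4  -25.5    0.   -41.1 -101.9]
shares [-0.005  0.003  0.017] turn 0.002 deg 0.1 F [-0.2  0.1 -0.2] w 42.8
```

No contact force with its bottom below the rim, so the cell is entering the pocket. I'll go lower, release and rise.

Emit:
step_arm:
  plan:
    - [0, 0, 0.007, 0, 40]
    - [0, 0, 0.014, 0, 40]
    - [0, 0, 0.014, 0, 40]
    - [0, 0, 0.014, 0, 50]
    - [0, 0, 0.014, 0, 60]
    - [0, 0, 0.014, 0, 60]
    - [0, 0, 0.0, 0, 60]
    - [0, 0, -0.15, 0, 60]
    - [0, 0, -0.3, 0, 60]
    - [0, 0, -0.36, 0, 60]
    - [0, 0, -0.36, 0, 60]

```text
time_s: 7.05
tcp_pos: [0.5086, -0.2767, 0.1185]
eef_rot: [180.0, 0.5, 158.9]
contact_force: [0.9, 0.8, -1.3]
gripper_width: 0.0601
gripper_force: 0.0
```

Run:
```python
from h import *
import json
go(.4588,-.2566,.025,158.8)
s=r.get_state(); im=eyes.capture('wrist'); cv2.imwrite('pics/w4.png',cv2.cvtColor(im,cv2.COLOR_RGB2BGR))
json.dump({k:list(s[k]) for k in('tcp_pos','eef_rot')},open('w4.json','w'))
crop('pics/w4.png','pics/w4c.png',180,60,480,280,2.5)
```

```text
t 7.05 tcp [ 0.5086 -0.2767  0.1185] [179.97   0.46 158.94] j [-9.200e+00  1.670e+01 -2.030e+01  1.000e-01 -5.260e+01 -1.019e+02]
shares [0.218 0.003 0.372] turn 0.002 deg 0.1 F [ 0.9  0.8 -1.3] w 60.1
```

View pics/w4c.png

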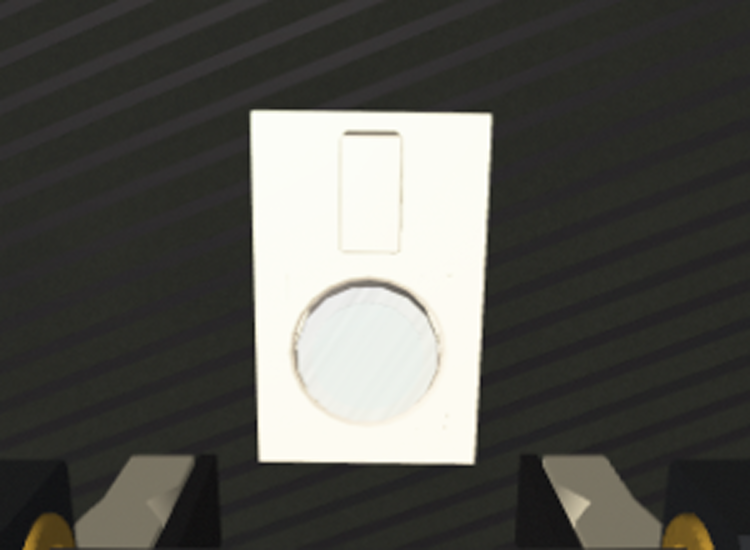

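The cell sits flat and concentric in the pocket at crop (368,352). The carrier's corners are at crop (250,110), (492,114), (475,464) and (259,462), and the fin top is at (371,192).

Run:
```python
from h import *
import json
s=json.load(open('w4.json'));M=T(s['tcp_pos'],s['eef_rot'])
p=np.array([(250,110),(492,114),(475,464),(259,462),(371,192)])/2.5+[180,60]
P=plane('wrist',p,[.018]*4+[.054],s)
Q=(np.linalg.inv(M)@np.c_[P,np.ones(5)].T).T[:,:3]; print('tool mm',(Q*1e3).round(1).tolist(),(Q[:4].mean(0)*1e3).round(1))
d=P[2]+P[3]-P[0]-P[1];print('yaw',np.degrees(np.arctan2(d[1],d[0])),P[:4].mean(0),P[4])
```

```text
tool mm [[75.2, -33.9, 99.8], [74.0, 36.0, 99.9], [-35.7, 34.9, 100.8], [-35.0, -35.3, 100.7], [55.1, 0.9, 64.0]] [ 19.6   0.4 100.3]
yaw -21.70015013560566 [ 0.49116097 -0.26949551  0.018     ] [ 0.45800196 -0.2562234   0.054     ]
```

Emit:
step_arm:
  plan:
    - [0.15, 0.002, 0, 0.01, 45]
    - [0.25, 0.003, 0.05, 0.01, 42]
    - [0.25, 0.003, 0.18, 0.01, 42]
    - [0.25, 0.003, 0.3, 0.01, 42]
    - [0.25, 0.003, 0.37, 0.01, 42]
    - [0.25, 0.003, 0.37, 0.01, 42]
    - [0.25, 0.003, 0.37, 0.01, 5]
    - [0.25, 0.003, 0.37, 0.01, 5]
    - [0.25, 0.003, 0.37, 0.01, 5]
    - [0.25, 0.003, 0.37, 0.01, 5]
    - [0.25, 0.003, 0.37, 0.01, 5]
    - [0.25, 0.003, 0.37, 0.01, 5]
  newtons: 40

```text
time_s: 8.1
tcp_pos: [0.4478, -0.2526, 0.0208]
eef_rot: [180.0, 0.0, 158.3]
contact_force: [0.8, 0.2, -1.9]
gripper_width: 0.0156
gripper_force: 40.0
```

```bash
cat >> h.py <<'E'
PY=-5.35; PO=np.array([.661,-.025])
def pw(x,y=0):
    a=np.radians(PY); return PO+np.array([x*np.cos(a)-y*np.sin(a),x*np.sin(a)+y*np.cos(a)])
def inpress(p):
    a=np.radians(PY); d=np.array(p[:2])-PO; return np.array([d[0]*np.cos(a)+d[1]*np.sin(a),-d[0]*np.sin(a)+d[1]*np.cos(a)])
E
python3 - <<'E'
from h import *
go(*pw(-130-42),.060,174.65)
E
```

```text
t 8.1 tcp [ 0.4478 -0.2526  0.0208] [179.99   0.   158.28] j [  -7.5   19.   -33.7   -0.   -37.3 -104.2]
shares [ 6.59669e+02 -1.92694e+02 -2.21000e-01] turn -0.273 deg -16.4 F [ 0.8  0.2 -1.9] w 15.6
```

Run:
```python
from h import *
go(*pw(-.130-.042),.060,174.65)
```

```text
t 8.1 tcp [ 0.4478 -0.2526  0.0208] [179.99   0.   158.28] j [  -7.5   19.   -33.7   -0.   -37.3 -104.2]
shares [ 0.205  0.968 -0.157] turn -0.273 deg -16.4 F [ 0.8  0.2 -1.9] w 15.6
```

Emit:
step_arm:
  plan:
    - [0, 0, -0.05, 0, 5]
    - [0, 0, -0.12, 0, 5]
    - [0, 0, -0.2, 0, 5]
    - [0, 0, -0.2, 0, 5]
    - [0, 0, -0.2, 0, 5]

```text
time_s: 8.52
tcp_pos: [0.4483, -0.2527, 0.0716]
eef_rot: [180.0, 0.1, 158.3]
contact_force: [-0.1, 0.6, -1.9]
gripper_width: 0.0157
gripper_force: 40.0
```

Run:
```python
from h import *
go(*pw(-.130-.042),.060,174.65)
```

```text
t 8.52 tcp [ 0.4483 -0.2527  0.0716] [1.7996e+02 1.1000e-01 1.5828e+02] j [  -7.5   14.7  -30.9   -0.   -44.3 -104.2]
shares [0.207 0.967 0.047] turn -0.273 deg -16.4 F [-0.1  0.6 -1.9] w 15.7
```

Lifted. I'll carry it in front of the press at moderate speed.

Emit:
step_arm:
  plan:
    - [0.02, 0.08, 0, -0.05, 5]
    - [0.04, 0.2, 0, -0.1, 5]
    - [0.07, 0.32, 0, -0.15, 5]
    - [0.1, 0.44, 0, -0.2, 5]
    - [0.12, 0.56, 0, -0.25, 5]
    - [0.15, 0.68, 0, -0.273, 5]
    - [0.18, 0.8, 0, -0.273, 5]
    - [0.2, 0.9, 0, -0.273, 5]
    - [0.207, 0.95, 0, -0.273, 5]
    - [0.207, 0.967, 0, -0.273, 5]
    - [0.207, 0.967, 0, -0.273, 5]

```text
time_s: 9.43
tcp_pos: [0.4889, -0.0084, 0.0701]
eef_rot: [-180.0, -0.1, 174.7]
contact_force: [-0.2, -0.8, -1.2]
gripper_width: 0.0159
gripper_force: 40.0
```

Run:
```python
from h import *
import json
go(*pw(-.115-.042),.029,174.65)
s=r.get_state(); print('press coords tcp',inpress(s['tcp_pos']))
im=eyes.capture('wrist'); cv2.imwrite('pics/w5.png',cv2.cvtColor(im,cv2.COLOR_RGB2BGR))
json.dump({k:list(s[k]) for k in('tcp_pos','eef_rot')},open('w5.json','w'))
im=eyes.capture('top'); cv2.imwrite('pics/t5.png',cv2.cvtColor(im,cv2.COLOR_RGB2BGR))
a=cv2.imread('pics/w5.png')[60:360,120:520];b=cv2.imread('pics/t5.png')[50:250,230:400]
a=cv2.resize(a,(540,405),interpolation=cv2.INTER_CUBIC)
im2=eyes.capture('side'); c=cv2.cvtColor(im2,cv2.COLOR_RGB2BGR);cv2.imwrite('pics/s5.png',c)
c=cv2.resize(c[130:260,290:440],(600,520),interpolation=cv2.INTER_CUBIC)
cv2.imwrite('pics/s5c.png',c)
```

```text
t 9.43 tcp [ 0.4889 -0.0084  0.0701] [-1.7997e+02 -7.0000e-02  1.7475e+02] j [  22.1   12.7  -34.    -0.   -43.4 -117.3]
shares [-0.064 -0.002  0.164] turn 0.002 deg 0.1 F [-0.2 -0.8 -1.2] w 15.9
press coords tcp [-0.1728907   0.00049635]
```

View pics/s5c.png

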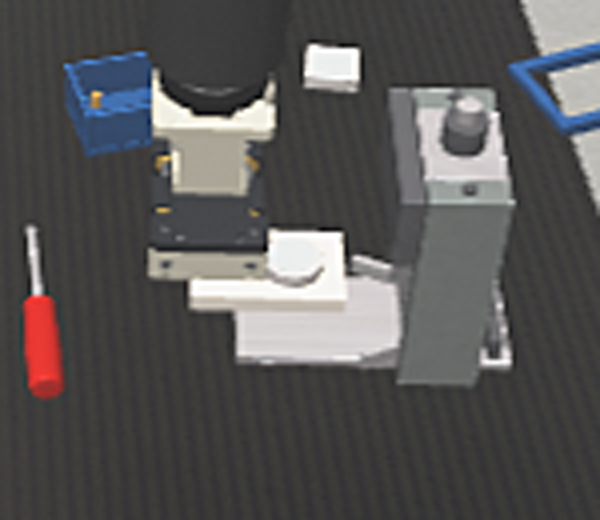

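The side view shows the carrier held level before the press with the cell seated at crop (295,258). I'll lower it onto the bed.

Emit:
step_arm:
  plan:
    - [-0.04, -0.002, 0.06, 0.002, 5]
    - [-0.064, -0.002, 0.12, 0.002, 5]
    - [-0.064, -0.002, 0.145, 0.002, 5]
    - [-0.064, -0.002, 0.155, 0.002, 5]
    - [-0.064, -0.002, 0.16, 0.002, 5]
    - [-0.064, -0.002, 0.16, 0.002, 5]

```text
time_s: 10.08
tcp_pos: [0.5046, -0.0113, 0.031]
eef_rot: [-180.0, -0.0, 174.5]
contact_force: [-0.2, 0.0, -1.6]
gripper_width: 0.016
gripper_force: 40.0
```

Run:
```python
from h import *
go(*pw(-.046-.042),.029,174.65)
print(inpress(r.get_state()['tcp_pos']))
```

```text
t 10.08 tcp [ 0.5046 -0.0113  0.031 ] [-1.7999e+02 -2.0000e-02  1.7452e+02] j [  21.    17.4  -34.3    0.   -38.3 -116.5]
shares [-0.276  0.005  0.008] turn -0.002 deg -0.1 F [-0.2  0.  -1.6] w 16.0
[-0.15697212 -0.00097168]
```

Emit:
step_arm:
  plan:
    - [0, 0.004, 0.006, -0.002, 5]
    - [-0.04, 0.004, 0.007, -0.002, 5]
    - [-0.07, 0.004, 0.007, -0.002, 5]
    - [-0.1, 0.004, 0.007, -0.002, 5]
    - [-0.12, 0.004, 0.007, -0.002, 5]
    - [-0.14, 0.004, 0.007, -0.002, 5]
    - [-0.15, 0.004, 0.007, -0.002, 5]

```text
time_s: 10.67
tcp_pos: [0.5433, -0.0135, 0.029]
eef_rot: [180.0, 0.0, 174.7]
contact_force: [-0.2, -0.2, -1.6]
gripper_width: 0.0154
gripper_force: 40.0
```

Run:
```python
from h import *
go(*pw(-.046-.042),.029,174.65)
print(inpress(r.get_state()['tcp_pos']),r.get_state()['moment'].round(2))
```

```text
t 10.67 tcp [ 0.5433 -0.0135  0.029 ] [1.8000e+02 1.0000e-02 1.7466e+02] j [  19.2   20.5  -29.5    0.   -40.  -114.6]
shares [-0.121 -0.002 -0.   ] turn 0.0 deg 0.0 F [-0.2 -0.2 -1.6] w 15.4
[-0.11824611  0.00048526] [ 0.05 -0.11  0.01]
```

Emit:
step_arm:
  plan:
    - [-0.03, 0, 0, 0, 5]
    - [-0.06, 0, 0, 0, 5]
    - [-0.08, 0, 0, 0, 5]
    - [-0.1, 0, 0, 0, 5]
    - [-0.112, 0, 0, 0, 5]
    - [-0.112, 0, 0, 0, 5]

```text
time_s: 11.17
tcp_pos: [0.571, -0.0161, 0.0289]
eef_rot: [-180.0, 0.0, 174.7]
contact_force: [0.5, -1.3, -1.2]
gripper_width: 0.0156
gripper_force: 40.0
```

Run:
```python
from h import *
go(*pw(-.046-.042),.029,174.65)
print(inpress(r.get_state()['tcp_pos']),r.get_state()['moment'].round(2))
```

```text
t 11.17 tcp [ 0.571  -0.0161  0.0289] [-1.8000e+02  1.0000e-02  1.7466e+02] j [  18.    22.6  -26.     0.   -41.5 -113.4]
shares [-0.01  -0.002 -0.   ] turn 0.0 deg 0.0 F [ 0.5 -1.3 -1.2] w 15.6
[-0.09044929  0.00047799] [ 0.08 -0.11  0.03]
```

Emit:
step_arm:
  plan:
    - [0, 0, 0.003, 0, 5]
    - [0, 0, 0.004, 0, 5]
    - [0, 0, 0.004, 0, 30]
    - [0, 0, 0.004, 0, 36]
    - [0, 0, 0.004, 0, 36]
    - [0.1, 0, 0.0, 0, 36]
    - [0.2, 0, -0.02, 0, 36]
    - [0.3, 0, -0.1, 0, 36]
    - [0.3, 0, -0.3, 0, 36]
    - [0.3, 0, -0.6, 0, 20]
    - [0.3, 0, -0.9, 0, 0]
    - [0.3, 0, -1, 0, 0]

```text
time_s: 12.17
tcp_pos: [0.4949, -0.0092, 0.2231]
eef_rot: [180.0, 0.0, 174.7]
contact_force: [1.9, 0.2, -1.4]
gripper_width: 0.0217
gripper_force: 0.0
```

Run:
```python
from h import *
go(*pw(-.046-.042),.029,174.65)
print(inpress(r.get_state()['tcp_pos']))
b=cv2.cvtColor(eyes.capture('top'),cv2.COLOR_RGB2BGR);cv2.imwrite('pics/t6.png',b)
c=cv2.cvtColor(eyes.capture('side'),cv2.COLOR_RGB2BGR);cv2.imwrite('pics/s6.png',c)
```

```text
t 12.17 tcp [ 0.4949 -0.0092  0.2231] [1.7999e+02 3.0000e-02 1.7469e+02] j [  21.7    3.5  -21.8    0.   -64.7 -117. ]
shares [-0.315 -0.001  0.777] turn 0.001 deg 0.0 F [ 1.9  0.2 -1.4] w 21.7
[-0.16684446  0.00026435]
```

Emit:
step_arm:
  plan:
    - [0, 0, -0.3, 0, 0]
    - [-0.1, 0, -0.5, 0, 0]
    - [-1, 0, -0.6, 0, 0]
    - [-1, 0, -0.6, 0, 0]
    - [-1, 0, -0.6, 0, 0]
    - [-1, 0, -0.6, 0, 0]
    - [-1, 0, -0.6, 0, 0]
    - [-1, 0, -0.6, 0, 0]
    - [-1, 0, -0.6, 0, 0]

```text
time_s: 13.02
tcp_pos: [0.7503, -0.0328, 0.3665]
eef_rot: [-179.9, -0.2, 174.6]
contact_force: [-1.5, -0.1, -3.7]
gripper_width: 0.0006
gripper_force: 0.0
```

Emit:
step_arm:
  plan:
    - [-1, 0, 0, 0, 0]
    - [-1, 0, 0, 0, 0]
    - [-1, 0, 0, 0, 0]
    - [-1, 0, 0, 0, 0]
    - [-1, 0, 0, 0, 0]
    - [-1, 0, 0, 0, 0]

```text
time_s: 13.52
tcp_pos: [0.9357, -0.0523, 0.3334]
eef_rot: [-179.5, -0.0, 174.7]
contact_force: [1.1, 2.4, -10.5]
gripper_width: 0.0005
gripper_force: 0.0
```

Run:
```python
from h import *
go(*pw(-.046-.042),.029,174.65)
```

```text
t 13.52 tcp [ 0.9357 -0.0523  0.3334] [-179.53   -0.    174.67] j [   8.8   52.6   70.9    0.5 -108.4 -104. ]
shares [1.456 0.017 1.218] turn 0.0 deg 0.0 F [  1.1   2.4 -10.5] w 0.5
```

Out of reach, the arm keeps the tool upright, so it can't lean. I'll push from behind with shut fingers instead. First, back over the press.

Emit:
step_arm:
  plan:
    - [0.3, 0, -0.1, 0, 0]
    - [0.6, 0, -0.1, 0, 0]
    - [1, 0, -0.1, 0, 0]
    - [1, 0, -0.1, 0, 0]
    - [1, 0, -0.1, 0, 0]
    - [1, 0, -0.1, 0, 0]
    - [1, 0, -0.1, 0, 0]
    - [1, 0, -0.1, 0, 0]
    - [1, 0, -0.1, 0, 0]
    - [1, 0, -0.1, 0, 0]

```text
time_s: 14.35
tcp_pos: [0.6887, -0.028, 0.3697]
eef_rot: [-179.9, 1.7, 174.7]
contact_force: [0.8, 0.2, -0.4]
gripper_width: -0.0
gripper_force: 0.0
```

Run:
```python
from h import *
go(*pw(-.155),.10,174.65)
c=cv2.cvtColor(eyes.capture('side'),cv2.COLOR_RGB2BGR);cv2.imwrite('pics/s7.png',c)
# carrier corner prediction vs white mask in side view: score over origin x
W=cv2.cvtColor(cv2.imread('pics/s7.png'),cv2.COLOR_BGR2HSV)
g=cv2.imread('pics/s7.png').astype(int)
a=np.radians(PY)
for x in(-.054,-.048,-.042):
    P=[[*pw(x-.055,-.035),.026],[*pw(x-.055,.035),.026],[*pw(x-.055,-.035),.012],[*pw(x-.035-.015,-.008),.062],[*pw(x-.020,-.008),.062]]
    print(x,proj('side',P).round(1).tolist())
cv2.imwrite('pics/s7c.png',cv2.resize(c[165:245,330:440],None,fx=7,fy=7,interpolation=cv2.INTER_CUBIC))
row=proj('side',[[*pw(-.09,-.037),.019]])[0]; y=int(round(row[1])); print(y,c[y-6:y+7:3,352:380,0].tolist())
```

```text
t 14.35 tcp [ 0.6887 -0.028   0.3697] [-179.9     1.73  174.69] j [  14.2   18.1   15.     0.7  -85.3 -109.6]
shares [0.764 0.004 1.056] turn 0.001 deg 0.0 F [ 0.8  0.2 -0.4] w -0.0
-0.054 [[361.3, 214.3], [360.4, 197.4], [360.9, 217.6], [363.6, 199.0], [373.9, 199.2]]
-0.048 [[363.3, 214.3], [362.3, 197.4], [363.0, 217.6], [365.6, 199.0], [376.0, 199.3]]
-0.042 [[365.4, 214.4], [364.3, 197.5], [365.0, 217.7], [367.7, 199.1], [378.1, 199.3]]
217 [[212, 212, 211, 212, 211, 210, 211, 211, 210, 209, 210, 211, 179, 236, 247, 244, 243, 243, 243, 243, 243, 243, 243, 243, 243, 243, 243, 243], [215, 215, 216, 215, 216, 215, 215, 216, 215, 215, 216, 217, 205, 196, 210, 215, 225, 232, 232, 232, 232, 231, 231, 231, 231, 240, 245, 245], [216, 216, 215, 215, 215, 215, 216, 216, 216, 216, 216, 217, 218, 197, 181, 183, 183, 182, 183, 182, 182, 182, 182, 183, 175, 171, 172, 173], [117, 122, 121, 166, 194, 199, 170, 144, 146, 146, 146, 149, 152, 152, 152, 150, 151, 150, 152, 153, 150, 153, 157, 158, 159, 159, 161, 150], [56, 56, 59, 56, 57, 55, 57, 57, 58, 56, 57, 58, 58, 57, 56, 59, 58, 56, 57, 58, 56, 55, 56, 56, 57, 56, 55, 53]]
```

Pitch is now +1.7°, so reaching past the limit left a small lean, tip forwards, which is the right way. A few more degrees would clear the lip when pushing from behind, so I'll reach out again.

Emit:
step_arm:
  plan:
    - [-1, 0, 0, 0, 0]
    - [-1, 0, 0, 0, 0]
    - [-1, 0, 0, 0, 0]
    - [-1, 0, 0, 0, 0]
    - [-1, 0, 0, 0, 0]
    - [-1, 0, 0, 0, 0]
    - [-1, 0, 0, 0, 0]

```text
time_s: 14.98
tcp_pos: [0.93, -0.0526, 0.3631]
eef_rot: [-179.6, 1.4, 174.6]
contact_force: [-34.5, 4.7, 21.7]
gripper_width: 0.0006
gripper_force: 0.0
```

Emit:
step_arm:
  plan:
    - [-0.5, 0, 0, 0, 0]
    - [-0.5, 0, 0, 0, 0]
    - [-0.5, 0, 0, 0, 0]
    - [-0.5, 0, 0, 0, 0]

```text
time_s: 15.32
tcp_pos: [0.9663, -0.0573, 0.334]
eef_rot: [-179.7, 4.3, 174.7]
contact_force: [0.2, -0.4, 0.7]
gripper_width: 0.0004
gripper_force: 0.0
```

Run:
```python
from h import *
go(*pw(-.155),.20,174.65)
```

```text
t 15.32 tcp [ 0.9663 -0.0573  0.334 ] [-179.67    4.34  174.66] j [   8.6   53.2   71.7    1.4 -104.4 -103.5]
shares [1.883 0.018 0.395] turn 0.0 deg 0.0 F [ 0.2 -0.4  0.7] w 0.4
```

j3 is at its limit and the lean is 4.3°, so I'll back off now.

Emit:
step_arm:
  plan:
    - [0.2, 0, -0.1, 0, 0]
    - [0.4, 0, -0.1, 0, 0]
    - [0.6, 0, -0.1, 0, 0]
    - [0.8, 0, -0.1, 0, 0]
    - [1, 0, -0.1, 0, 0]
    - [1, 0, -0.1, 0, 0]
    - [1, 0, -0.1, 0, 0]

```text
time_s: 15.9
tcp_pos: [0.7124, -0.0335, 0.3461]
eef_rot: [-179.8, 4.7, 174.7]
contact_force: [0.1, 0.2, 1.1]
gripper_width: 0.0003
gripper_force: 0.0
```

Run:
```python
from h import *
go(*pw(-.155),.20,174.65)
```

```text
t 15.9 tcp [ 0.7124 -0.0335  0.3461] [-179.81    4.74  174.69] j [  13.9   18.7   12.3    1.8  -79.2 -109.4]
shares [0.873 0.017 0.514] turn 0.001 deg 0.0 F [0.1 0.2 1.1] w 0.3
```

The lean of 4.7° persists, giving about 6 mm of lip clearance when pushing the plate's rear edge at home. Next I'll go behind the carrier.

Emit:
step_arm:
  plan:
    - [0.25, 0.004, 0, 0, 0]
    - [0.5, 0.01, 0.1, 0, 0]
    - [0.7, 0.017, 0.25, 0, 0]
    - [0.873, 0.017, 0.4, 0, 0]
    - [0.873, 0.017, 0.514, 0, 0]
    - [0.873, 0.017, 0.514, 0, 0]
    - [0.873, 0.017, 0.514, 0, 0]
    - [0.873, 0.017, 0.514, 0, 0]

```text
time_s: 16.57
tcp_pos: [0.5059, -0.0109, 0.1967]
eef_rot: [-179.8, 4.4, 174.7]
contact_force: [0.1, -0.2, -0.1]
gripper_width: 0.0002
gripper_force: 0.0
```

Run:
```python
from h import *
go(*pw(-.15),.0175,174.65)
```

```text
t 16.57 tcp [ 0.5059 -0.0109  0.1967] [-179.75    4.38  174.7 ] j [  22.9    3.1  -27.2    2.8  -56.  -119.7]
shares [0.032 0.005 0.716] turn 0.001 deg 0.0 F [ 0.1 -0.2 -0.1] w 0.2
```

Emit:
step_arm:
  plan:
    - [0.032, 0.005, 0.15, 0, 0]
    - [0.032, 0.005, 0.3, 0, 0]
    - [0.032, 0.005, 0.45, 0, 0]
    - [0.032, 0.005, 0.58, 0, 0]
    - [0.032, 0.005, 0.66, 0, 0]
    - [0.032, 0.005, 0.7, 0, 0]
    - [0.032, 0.005, 0.716, 0, 0]
    - [0.032, 0.005, 0.716, 0, 0]

```text
time_s: 17.23
tcp_pos: [0.5166, -0.0105, 0.0187]
eef_rot: [-179.7, 4.5, 174.7]
contact_force: [-0.1, -0.2, -0.5]
gripper_width: 0.0009
gripper_force: 0.0
```

Run:
```python
from h import *
go(*pw(-.100),.0175,174.65);print(inpress(r.get_state()['tcp_pos']))
```

```text
t 17.23 tcp [ 0.5166 -0.0105  0.0187] [-179.72    4.5   174.7 ] j [  22.4   17.3  -39.2    4.7  -29.8 -121.7]
shares [-0.18  -0.004  0.019] turn 0.001 deg 0.0 F [-0.1 -0.2 -0.5] w 0.9
[-0.14510639  0.000944  ]
```

Emit:
step_arm:
  plan:
    - [-0.06, -0.002, 0.008, 0, 0]
    - [-0.1, -0.003, 0.012, 0, 0]
    - [-0.12, -0.004, 0.014, 0, 0]
    - [-0.135, -0.004, 0.016, 0, 0]
    - [-0.15, -0.004, 0.017, 0, 0]
    - [-0.165, -0.004, 0.018, 0, 0]
    - [-0.18, -0.004, 0.019, 0, 0]
    - [-0.2, -0.004, 0.021, 0, 0]
    - [-0.2, -0.004, 0.021, 0, 0]

```text
time_s: 17.98
tcp_pos: [0.5655, -0.0166, 0.0165]
eef_rot: [-179.7, 4.4, 174.7]
contact_force: [0.2, 0.1, -0.1]
gripper_width: 0.0006
gripper_force: 0.0
```

Run:
```python
from h import *
go(*pw(-.0825),.0175,174.65);print(inpress(r.get_state()['tcp_pos']))
```

```text
t 17.98 tcp [ 0.5655 -0.0166  0.0165] [-179.69    4.42  174.7 ] j [  19.6   21.2  -32.7    4.   -32.3 -118.2]
shares [-0.054  0.002  0.   ] turn 0.001 deg 0.0 F [ 0.2  0.1 -0.1] w 0.6
[-0.09584577 -0.00058635]
```

Emit:
step_arm:
  plan:
    - [-0.015, 0.001, 0.001, 0, 0]
    - [-0.025, 0.001, 0.001, 0, 0]
    - [-0.033, 0.002, 0.002, 0, 0]
    - [-0.04, 0.002, 0.002, 0, 0]
    - [-0.04, 0.002, 0.002, 0, 0]

```text
time_s: 18.4
tcp_pos: [0.575, -0.0171, 0.0167]
eef_rot: [-179.7, 4.4, 174.7]
contact_force: [0.5, -0.2, -0.6]
gripper_width: 0.0006
gripper_force: 0.0
```

Run:
```python
from h import *
go(*pw(-.0825),.0175,174.65);print(inpress(r.get_state()['tcp_pos']))
c=cv2.cvtColor(eyes.capture('side'),cv2.COLOR_RGB2BGR);cv2.imwrite('pics/s8.png',c)
g=c[:,:,0].astype(int)
for x in(-.03,-.024,-.018): print(x,proj('side',[[*pw(x-.055,-.035),.026]]).round(1).tolist())
print(g[208:217:2,358:386].tolist())
```

```text
t 18.4 tcp [ 0.575  -0.0171  0.0167] [-179.69    4.4   174.69] j [  19.2   21.9  -31.4    3.9  -33.  -117.7]
shares [-0.016  0.001 -0.002] turn 0.001 deg 0.0 F [ 0.5 -0.2 -0.6] w 0.6
[-0.08635855 -0.00016897]
-0.03 [[369.6, 214.5]]
-0.024 [[371.6, 214.6]]
-0.018 [[373.7, 214.6]]
[[105, 95, 117, 130, 128, 128, 128, 129, 128, 126, 147, 161, 159, 160, 160, 160, 159, 159, 159, 158, 158, 159, 160, 161, 159, 156, 143, 223], [157, 138, 109, 115, 145, 156, 154, 154, 154, 154, 153, 154, 153, 153, 153, 153, 153, 153, 153, 153, 155, 132, 91, 73, 113, 145, 134, 235], [152, 151, 133, 141, 153, 153, 152, 151, 152, 151, 151, 152, 151, 151, 151, 151, 151, 150, 150, 150, 150, 152, 126, 130, 150, 146, 153, 238], [179, 181, 194, 190, 180, 181, 180, 192, 200, 199, 200, 199, 199, 201, 188, 191, 225, 237, 236, 236, 235, 235, 247, 254, 252, 251, 247, 246], [214, 214, 213, 213, 212, 212, 212, 212, 212, 211, 210, 211, 211, 213, 193, 175, 173, 173, 172, 174, 174, 173, 174, 172, 171, 182, 192, 205]]
```

Emit:
step_arm:
  plan:
    - [-0.006, 0, 0, 0, 0]
    - [-0.012, 0, 0, 0, 0]
    - [-0.012, 0, 0, 0, 0]

```text
time_s: 18.7
tcp_pos: [0.5769, -0.0175, 0.0167]
eef_rot: [-179.7, 4.3, 174.7]
contact_force: [-3.2, 0.3, 0.4]
gripper_width: 0.0007
gripper_force: 1.7
```

Emit:
step_arm:
  plan:
    - [-0.004, 0, 0, 0, 0]
    - [-0.004, 0, 0, 0, 0]

```text
time_s: 18.87
tcp_pos: [0.577, -0.0176, 0.0167]
eef_rot: [-179.7, 4.2, 174.7]
contact_force: [-6.9, 3.3, 3.2]
gripper_width: 0.0004
gripper_force: 3.6
```

Run:
```python
from h import *
go(*pw(-.0825),.0175,174.65);print(inpress(r.get_state()['tcp_pos']))
```

```text
t 18.87 tcp [ 0.577  -0.0176  0.0167] [-179.66    4.24  174.66] j [  19.1   22.1  -30.9    3.8  -33.3 -117.5]
shares [-0.007  0.002 -0.003] turn 0.0 deg 0.0 F [-6.9  3.3  3.2] w 0.4
[-0.08431225 -0.00047947]
```

Emit:
step_arm:
  plan:
    - [-0.006, 0, 0, 0, 0]
    - [-0.006, 0, 0, 0, 0]
    - [-0.006, 0, 0, 0, 0]

```text
time_s: 19.12
tcp_pos: [0.5771, -0.0178, 0.0165]
eef_rot: [-179.6, 4.1, 174.6]
contact_force: [-12.4, 6.1, 5.6]
gripper_width: 0.0004
gripper_force: 6.0
```

Run:
```python
from h import *
go(*pw(-.0825),.0175,174.65);s=r.get_state();print(inpress(s['tcp_pos']),s['moment'],s['gripper_force'])
c=cv2.cvtColor(eyes.capture('side'),cv2.COLOR_RGB2BGR);cv2.imwrite('pics/s9.png',c)
b=cv2.imread('pics/s8.png');g=c[:,:,0].astype(int);print(g[214,364:380].tolist(),b[214,364:380,0].tolist())
```

```text
t 19.12 tcp [ 0.5771 -0.0178  0.0165] [-179.63    4.12  174.65] j [  19.    22.1  -30.8    3.7  -33.5 -117.4]
shares [-0.007  0.003 -0.003] turn -0.0 deg -0.0 F [-12.4   6.1   5.6] w 0.4
[-0.08422506 -0.00065708] [2.27516604 4.10131946 0.17723219] 6.047269720584154
[181, 180, 180, 182, 181, 181, 180, 192, 203, 171, 179, 203, 201, 202, 200, 219] [180, 192, 200, 199, 200, 199, 199, 201, 188, 191, 225, 237, 236, 236, 235, 235]
```

Force is rising while the tip stands still and the lean decreases, so the contact is at the tip. I'll press a little more, then look at the back of the press.

Emit:
step_arm:
  plan:
    - [-0.004, -0.006, 0, 0, 0]
    - [-0.008, -0.01, 0, 0, 0]
    - [-0.008, -0.01, 0, 0, 0]

```text
time_s: 19.42
tcp_pos: [0.5766, -0.0204, 0.0159]
eef_rot: [-179.6, 3.9, 174.6]
contact_force: [-18.4, 10.2, 8.7]
gripper_width: 0.0004
gripper_force: 9.2
```

Run:
```python
from h import *
go(*pw(-.0825),.0175,174.65);s=r.get_state();print(inpress(s['tcp_pos']),s['moment'].round(2),s['gripper_force'])
c=cv2.cvtColor(eyes.capture('side'),cv2.COLOR_RGB2BGR);cv2.imwrite('pics/s10.png',c)
for n,p in(('stop nr top',[*pw(.037,-.035),.026]),('home nr front top',[*pw(.037,-.035),.026]),('leg back bottom',[*pw(.028,-.0605),.004]),('bed back corner',[*pw(.055,-.043),.012]),('bed front corner',[*pw(-.145,-.043),.012]),('rear home',[*pw(-.073,-.035),.026]),('finhome rear top',[*pw(-.068,-.008),.062]),('fin front top',[*pw(-.038,-.008),.062])): print(n,proj('side',[p]).round(1).tolist())
cv2.imwrite('pics/s10c.png',cv2.resize(c[170:235,345:430],None,fx=9,fy=9,interpolation=cv2.INTER_CUBIC))
```

```text
t 19.42 tcp [ 0.5766 -0.0204  0.0159] [-179.61    3.91  174.63] j [  18.7   22.3  -30.6    3.5  -33.8 -117. ]
shares [-0.008  0.013 -0.006] turn -0.0 deg -0.0 F [-18.4  10.2   8.7] w 0.4
[-0.08442777 -0.00325995] [4.04 6.29 0.38] 9.243770046159625
stop nr top [[411.7, 215.6]]
home nr front top [[411.7, 215.6]]
leg back bottom [[408.5, 227.1]]
bed back corner [[417.5, 221.0]]
bed front corner [[348.7, 219.3]]
rear home [[373.7, 214.6]]
finhome rear top [[376.0, 199.3]]
fin front top [[386.4, 199.5]]
```

View pics/s10c.png

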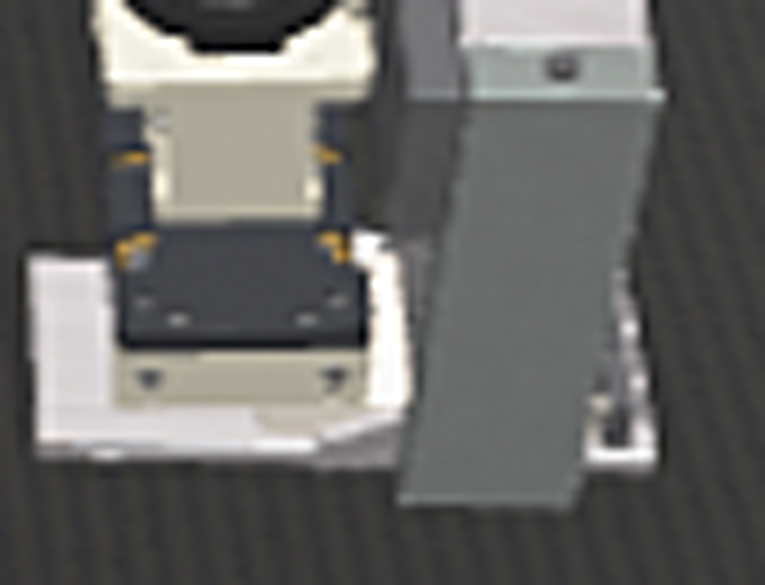

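The crop shows the bed's corners where predicted, at (38,450) and (655,465). The carrier's rear corner is near crop (252,412), at or within about 2 mm of home. I'll back off and measure the rear edge with the wrist camera by code.

Emit:
step_arm:
  plan:
    - [0.1, 0, -0.005, 0, 0]
    - [0.2, 0.01, -0.02, 0, 0]
    - [0.28, 0.01, -0.15, 0, 0]
    - [0.28, 0.01, -0.3, 0, 0]
    - [0.28, 0.01, -0.45, 0, 0]
    - [0.28, 0.01, -0.55, 0, 0]
    - [0.28, 0.01, -0.55, 0, 0]
    - [0.28, 0.01, -0.55, 0, 0]

```text
time_s: 20.13
tcp_pos: [0.5036, -0.0091, 0.1514]
eef_rot: [-179.8, 4.7, 174.7]
contact_force: [-0.2, 0.2, 0.2]
gripper_width: 0.0003
gripper_force: 0.0
```

Run:
```python
from h import *
import json
go(*pw(-.15),.0175,174.65)
s=r.get_state();im=cv2.cvtColor(eyes.capture('wrist'),cv2.COLOR_RGB2BGR);cv2.imwrite('pics/w11.png',im)
json.dump({k:list(s[k]) for k in('tcp_pos','eef_rot')},open('w11.json','w'))
g=cv2.cvtColor(im,cv2.COLOR_BGR2GRAY).astype(int)
for yy in(-.022,.022):
    print('y',yy)
    for x in np.arange(-.152,-.035,.0015):
        z=.012 if x<-.076 else .026
        u=proj('wrist',[[*pw(x,yy),z]],s)[0]
        v=g[int(round(u[1])),int(round(u[0]))] if 0<=u[1]<399 and 0<=u[0]<639 else -1
        print(f'{x*1e3:.1f}:{v}',end=' ')
    print()
```

```text
t 20.13 tcp [ 0.5036 -0.0091  0.1514] [-179.83    4.69  174.69] j [  23.3    5.3  -31.6    3.2  -49.1 -120.6]
shares [ 0.011 -0.003  0.536] turn 0.001 deg 0.0 F [-0.2  0.2  0.2] w 0.3
y -0.022
-152.0:92 -150.5:103 -149.0:213 -147.5:235 -146.0:255 -144.5:255 -143.0:255 -141.5:255 -140.0:255 -138.5:255 -137.0:255 -135.5:255 -134.0:255 -132.5:255 -131.0:255 -129.5:255 -128.0:255 -126.5:255 -125.0:255 -123.5:255 -122.0:255 -120.5:255 -119.0:255 -117.5:255 -116.0:255 -114.5:255 -113.0:255 -111.5:255 -110.0:255 -108.5:255 -107.0:255 -105.5:255 -104.0:255 -102.5:255 -101.0:255 -99.5:255 -98.0:255 -96.5:255 -95.0:228 -93.5:112 -92.0:68 -90.5:69 -89.0:69 -87.5:70 -86.0:69 -84.5:68 -83.0:68 -81.5:69 -80.0:69 -78.5:69 -77.0:69 -75.5:69 -74.0:69 -72.5:69 -71.0:68 -69.5:79 -68.0:105 -66.5:115 -65.0:115 -63.5:114 -62.0:115 -60.5:121 -59.0:128 -57.5:127 -56.0:127 -54.5:127 -53.0:127 -51.5:127 -50.0:127 -48.5:127 -47.0:126 -45.5:127 -44.0:127 -42.5:127 -41.0:126 -39.5:128 -38.0:127 -36.5:127 
y 0.022
-152.0:104 -150.5:107 -149.0:225 -147.5:236 -146.0:255 -144.5:255 -143.0:255 -141.5:255 -140.0:255 -138.5:255 -137.0:255 -135.5:255 -134.0:255 -132.5:255 -131.0:255 -129.5:255 -128.0:255 -126.5:255 -125.0:255 -123.5:255 -122.0:255 -120.5:255 -119.0:255 -117.5:255 -116.0:255 -114.5:255 -113.0:255 -111.5:255 -110.0:255 -108.5:255 -107.0:255 -105.5:255 -104.0:255 -102.5:255 -101.0:255 -99.5:255 -98.0:255 -96.5:241 -95.0:229 -93.5:112 -92.0:69 -90.5:69 -89.0:69 -87.5:68 -86.0:68 -84.5:69 -83.0:69 -81.5:69 -80.0:69 -78.5:69 -77.0:68 -75.5:68 -74.0:68 -72.5:69 -71.0:69 -69.5:79 -68.0:114 -66.5:114 -65.0:115 -63.5:114 -62.0:116 -60.5:120 -59.0:126 -57.5:126 -56.0:127 -54.5:127 -53.0:127 -51.5:127 -50.0:127 -48.5:126 -47.0:126 -45.5:126 -44.0:126 -42.5:127 -41.0:126 -39.5:127 -38.0:126 -36.5:126
```

Emit:
step_arm:
  plan:
    - [-0.05, 0, 0.004, 0, 0]
    - [-0.1, 0, 0.008, 0, 0]
    - [-0.14, 0, 0.011, 0, 0]
    - [-0.14, 0, 0.011, 0, 0]
    - [-0.14, 0, 0.011, 0, 0]

```text
time_s: 20.6
tcp_pos: [0.5368, -0.0132, 0.1476]
eef_rot: [-179.6, 4.3, 174.6]
contact_force: [-0.7, 0.3, -0.3]
gripper_width: 0.0005
gripper_force: 0.0
```

Run:
```python
from h import *
import json
s=r.get_state();im=cv2.cvtColor(eyes.capture('wrist'),cv2.COLOR_RGB2BGR);cv2.imwrite('pics/w12.png',im)
print(inpress(s['tcp_pos']),s['tcp_pos'],s['eef_rot'])
json.dump({k:list(s[k]) for k in('tcp_pos','eef_rot')},open('w12.json','w'))
g=cv2.cvtColor(im,cv2.COLOR_BGR2GRAY).astype(int)
for yy in(-.022,.022,0):
  for z,a,b in((.012,-.152,-.14),(.026,-.09,-.06)) if yy else((.062,-.085,-.03),):
    print('y',yy,'z',z,end=' ')
    for x in np.arange(a,b,.001):
        u=proj('wrist',[[*pw(x,yy),z]],s)[0]
        v=cv2.getRectSubPix(im,(1,1),tuple(map(float,u)))[0,0] if 0<=u[1]<399 and 0<=u[0]<639 else -1
        print(f'{x*1e3:.0f}:{v if np.isscalar(v) else int(v.mean())}',end=' ')
    print()
```

```text
[-1.24780619e-01  1.18635909e-04] [ 0.53677402 -0.0132474   0.14757907] [-179.6313146     4.25554919  174.64104152]
y -0.022 z 0.012 -152:89 -151:90 -150:95 -149:97 -148:186 -147:222 -146:255 -145:255 -144:255 -143:255 -142:255 -141:255 
y -0.022 z 0.026 -90:255 -89:255 -88:255 -87:255 -86:255 -85:255 -84:255 -83:255 -82:254 -81:252 -80:251 -79:251 -78:251 -77:251 -76:254 -75:255 -74:255 -73:249 -72:224 -71:119 -70:70 -69:66 -68:66 -67:67 -66:66 -65:67 -64:66 -63:66 -62:66 -61:67 
y 0.022 z 0.012 -152:97 -151:98 -150:98 -149:98 -148:179 -147:231 -146:255 -145:255 -144:255 -143:255 -142:255 -141:255 
y 0.022 z 0.026 -90:255 -89:255 -88:255 -87:255 -86:255 -85:255 -84:255 -83:255 -82:252 -81:251 -80:251 -79:251 -78:251 -77:252 -76:255 -75:255 -74:255 -73:248 -72:219 -71:106 -70:66 -69:66 -68:66 -67:66 -66:66 -65:67 -64:66 -63:66 -62:66 -61:66 
y 0 z 0.062 -85:198 -84:199 -83:199 -82:198 -81:199 -80:199 -79:199 -78:199 -77:199 -76:199 -75:199 -74:199 -73:200 -72:199 -71:222 -70:252 -69:253 -68:253 -67:253 -66:253 -65:253 -64:253 -63:253 -62:251 -61:232 -60:231 -59:230 -58:201 -57:98 -56:110 -55:119 -54:131 -53:146 -52:163 -51:176 -50:185 -49:196 -48:204 -47:206 -46:212 -45:216 -44:215 -43:220 -42:227 -41:227 -40:223 -39:224 -38:227 -37:227 -36:227 -35:227 -34:225 -33:223 -32:220 -31:213 -30:207
```

Run:
```python
from h import *
import json
s=json.load(open('w12.json'));im=cv2.imread('pics/w12.png')
def scan(x,z,ys):
    u=proj('wrist',[[*pw(x,y),z] for y in ys],s)
    return [int(cv2.getRectSubPix(im,(1,1),tuple(map(float,p))).mean()) if 0<=p[1]<399 and 0<=p[0]<639 else -1 for p in u]
for nm,x,z,e in(('bed',-.13,.012,.043),('plate',-.0745,.026,.035),('fin',-.066,.062,.008)):
  for sg in(1,-1):
    ys=sg*np.arange(e-.005,e+.006,.001); print(nm,sg,dict(zip((ys*1e3).round(1).tolist(),scan(x,z,ys))))
# free check: fit camera height/press shift from known points is the same, with side view home distances
m=np.array([[im.shape]]);print(proj('wrist',[[*pw(-.073,.0),.026],[*pw(-.068,0),.062],[*pw(-.145,0),.012]],s))
```

```text
bed 1 {38.0: 255, 39.0: 255, 40.0: 255, 41.0: 255, 42.0: 255, 43.0: 254, 44.0: 191, 45.0: 107, 46.0: 95, 47.0: 95, 48.0: 94}
bed -1 {-38.0: 255, -39.0: 255, -40.0: 255, -41.0: 254, -42.0: 145, -43.0: 93, -44.0: 94, -45.0: 95, -46.0: 95, -47.0: 95, -48.0: 95}
plate 1 {30.0: 255, 31.0: 255, 32.0: 255, 33.0: 255, 34.0: 255, 35.0: 255, 36.0: 255, 37.0: 255, 38.0: 255, 39.0: 255, 40.0: 255}
plate -1 {-30.0: 255, -31.0: 255, -32.0: 255, -33.0: 255, -34.0: 255, -35.0: 255, -36.0: 255, -37.0: 255, -38.0: 255, -39.0: 253, -40.0: 176}
fin 1 {3.0: 58, 4.0: 58, 5.0: 57, 6.0: 61, 7.0: 158, 8.0: 205, 9.0: 176, 10.0: 176, 11.0: 180, 12.0: 150, 13.0: 76}
fin -1 {-3.0: 57, -4.0: 58, -5.0: 58, -6.0: 58, -7.0: 65, -8.0: 134, -9.0: 204, -10.0: 150, -11.0: 148, -12.0: 166, -13.0: 147}
[[327.72683911 241.95777859]
 [327.49675668 268.38300697]
 [327.79295272 158.48514144]]
```

The rear face measures about 2 mm short of home, within my error. I'll push once more, a bit higher and firmer, to make sure.

Run:
```python
from h import *
go(*pw(-.108),.020,174.65);print(inpress(r.get_state()['tcp_pos']))
```

```text
t 20.65 tcp [ 0.5364 -0.0132  0.1478] [-179.64    4.27  174.65] j [  21.2    8.9  -27.7    2.9  -49.8 -118.4]
shares [-0.03   0.003  0.515] turn -0.0 deg -0.0 F [-0.5 -0.4  0.3] w 0.3
[-1.25120876e-01  1.17413537e-04]
```

Emit:
step_arm:
  plan:
    - [0, 0.003, 0.12, 0, 0]
    - [0, 0.003, 0.26, 0, 0]
    - [0, 0.003, 0.4, 0, 0]
    - [0, 0.003, 0.48, 0, 0]
    - [-0.02, 0.003, 0.51, 0, 0]
    - [-0.03, 0.003, 0.515, 0, 0]
    - [-0.03, 0.003, 0.515, 0, 0]

```text
time_s: 21.23
tcp_pos: [0.5553, -0.0144, 0.0216]
eef_rot: [-179.7, 4.4, 174.7]
contact_force: [-0.4, -0.1, -0.6]
gripper_width: 0.0004
gripper_force: 0.0
```

Run:
```python
from h import *
go(*pw(-.082),.020,174.65);print(inpress(r.get_state()['tcp_pos']))
```

```text
t 21.23 tcp [ 0.5553 -0.0144  0.0216] [-179.67    4.41  174.71] j [  20.3   20.   -33.8    4.1  -32.5 -118.9]
shares [-0.096 -0.003  0.014] turn 0.001 deg 0.1 F [-0.4 -0.1 -0.6] w 0.4
[-0.10620615  0.00074815]
```

Emit:
step_arm:
  plan:
    - [-0.05, -0.003, 0.008, 0, 0]
    - [-0.075, -0.003, 0.011, 0, 0]
    - [-0.115, -0.003, 0.014, 0, 0]
    - [-0.118, -0.003, 0.014, 0, 0]
    - [-0.118, -0.003, 0.014, 0, 0]

```text
time_s: 21.65
tcp_pos: [0.5775, -0.0183, 0.0203]
eef_rot: [-179.6, 3.8, 174.6]
contact_force: [-26.4, 12.1, 22.0]
gripper_width: 0.0006
gripper_force: 15.5
```

Run:
```python
from h import *
go(*pw(-.108),.020,174.65);print(inpress(r.get_state()['tcp_pos']),r.get_state()['moment'].round(2))
```

```text
t 21.65 tcp [ 0.5775 -0.0183  0.0203] [-179.58    3.82  174.57] j [  18.9   22.   -30.2    3.4  -34.6 -117.1]
shares [ 0.097  0.004 -0.005] turn -0.001 deg -0.1 F [-26.4  12.1  22. ] w 0.6
[-0.08379954 -0.0011661 ] [4.31 9.14 0.33]
```

It stops solidly at the same place at 26 N. I'll retreat clear and check from the top camera, averaging edges over many columns.

Emit:
step_arm:
  plan:
    - [0.12, 0, 0, 0, 0]
    - [0.22, 0, -0.02, 0, 0]
    - [0.25, 0, -0.2, 0, 0]
    - [0.25, 0, -0.4, 0, 0]
    - [0.25, 0.1, -0.6, 0, 0]
    - [0.25, 0.3, -0.8, 0, 0]
    - [0.25, 0.5, -0.8, 0, 0]
    - [0.25, 0.8, -0.8, 0, 0]
    - [0.25, 1, -0.8, 0, 0]
    - [0.25, 1, -0.8, 0, 0]
    - [0.25, 1, -0.8, 0, 0]
    - [0.25, 1, -0.8, 0, 0]

```text
time_s: 22.65
tcp_pos: [0.5312, 0.245, 0.2157]
eef_rot: [-179.9, 4.6, 174.9]
contact_force: [1.1, -0.3, 0.3]
gripper_width: 0.0003
gripper_force: 0.0
```

```bash
cat > top.py <<'E'
from h import *
st=r.get_state();print(st['time_s'],st['tcp_pos'])
im=np.mean([eyes.capture('top').astype(np.float32) for _ in range(4)],0);cv2.imwrite('pics/tz.png',im[:,:,::-1])
g=im.mean(2)
def prof(z,a,b,ys):
    xs=np.arange(a,b,.0005); out=[]
    for x in xs:
        u=proj('top',[[*pw(x,y),z] for y in ys]); out.append(np.mean([cv2.getRectSubPix(g,(1,1),tuple(map(float,p)))[0,0] for p in u]))
    return xs,np.array(out)
for nm,z,a,b,ys in(('bedfront',.012,-.155,-.135,np.arange(-.035,.036,.005)),('platerear',.026,-.085,-.062,np.r_[np.arange(-.030,-.012,.003),np.arange(.012,.031,.003)])):
    x,o=prof(z,a,b,ys);print(nm,{round(x[i]*1e3,1):round(float(o[i]),1) for i in range(0,len(x),3)})
E
python3 top.py
```

```text
22.65 [0.53124095 0.24504488 0.21566975]
bedfront {np.float64(-155.0): 42.6, np.float64(-153.5): 42.9, np.float64(-152.0): 43.4, np.float64(-150.5): 44.6, np.float64(-149.0): 49.3, np.float64(-147.5): 60.8, np.float64(-146.0): 82.9, np.float64(-144.5): 111.2, np.float64(-143.0): 139.5, np.float64(-141.5): 161.0, np.float64(-140.0): 171.0, np.float64(-138.5): 174.9, np.float64(-137.0): 175.7, np.float64(-135.5): 175.7}
platerear {np.float64(-85.0): 175.1, np.float64(-83.5): 175.1, np.float64(-82.0): 174.9, np.float64(-80.5): 174.2, np.float64(-79.0): 172.0, np.float64(-77.5): 168.8, np.float64(-76.0): 166.1, np.float64(-74.5): 167.0, np.float64(-73.0): 181.2, np.float64(-71.5): 199.8, np.float64(-70.0): 219.5, np.float64(-68.5): 230.5, np.float64(-67.0): 234.0, np.float64(-65.5): 235.0, np.float64(-64.0): 235.1, np.float64(-62.5): 235.0}[ WARN:0@2.124] global loadsave.cpp:1063 imwrite_ Unsupported depth image for selected encoder is fallbacked to CV_8U.
```

The top view puts the plate's rear 73 mm behind the bed's front edge, against 72 mm at home. The carrier is home against the stop and the arm is clear, so I'm handing in.

```bash
python3 -c "
from plant import workorder
print(workorder.close_job())"
```

```text
the job is handed in; nothing more can be done
None
```

I put the round cell in the carrier's pocket, slid the carrier into the press against the back stop, moved the arm clear and handed the job in at about 23 s. Two limits: position readings varied about ±2 mm around home, and I last saw the cell seated before the carrier went under the crossbar.

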